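Line up the culture flasks by size from the spirit lamp

TASK

Set the four capped flasks out for inoculation: stand one upright in the middle of each cork mat, lined up in order of size, with the smallest on the mat at the spirit lamp's end of the row and the largest at the far end. Set each flask down rather than dropping it, never tip one over, and leave the lamp where it stands.

Things in the scene. Friction and masses are not known exactly. Their poses are not given: they have to be found in the camera images.
- flask_w_center (a point): The smallest of four conical amber glass flasks of one kind, each with a straight-sided grey silicone cap over its neck. Round about its upright axis: base diameter 44 mm, total height 84 mm with cap; the cap (fixed to the flask, grip it here) is 26 mm in diameter and is the top 38 mm. This point is on the axis half-way up, 42 mm above the underside and below the top; z up.
- flask_x_center (a point): The second smallest of four conical amber glass flasks of one kind, each with a straight-sided grey silicone cap over its neck. Round about its upright axis: base diameter 54 mm, total height 104 mm with cap; the cap (fixed to the flask, grip it here) is 30 mm in diameter and is the top 38 mm. This point is on the axis half-way up, 52 mm above the underside and below the top; z up.
- flask_y_center (a point): The second largest of four conical amber glass flasks of one kind, each with a straight-sided grey silicone cap over its neck. Round about its upright axis: base diameter 65 mm, total height 126 mm with cap; the cap (fixed to the flask, grip it here) is 34 mm in diameter and is the top 38 mm. This point is on the axis half-way up, 63 mm above the underside and below the top; z up.
- flask_z_center (a point): The largest of four conical amber glass flasks of one kind, each with a straight-sided grey silicone cap over its neck. Round about its upright axis: base diameter 76 mm, total height 150 mm with cap; the cap (fixed to the flask, grip it here) is 38 mm in diameter and is the top 38 mm. This point is on the axis half-way up, 75 mm above the underside and below the top; z up.
- mat_a_top (a point): One of four equal round cork mats, 76 mm across and 4 mm thick, fixed in a single row about 90 mm apart on the grey tray; which of the four names lies where in the row changes. This point is the centre of its top face, 8 mm above the table; z up.
- mat_b_top (a point): One of four equal round cork mats, 76 mm across and 4 mm thick, fixed in a single row about 90 mm apart on the grey tray; which of the four names lies where in the row changes. This point is the centre of its top face, 8 mm above the table; z up.
- mat_c_top (a point): One of four equal round cork mats, 76 mm across and 4 mm thick, fixed in a single row about 90 mm apart on the grey tray; which of the four names lies where in the row changes. This point is the centre of its top face, 8 mm above the table; z up.
- mat_d_top (a point): One of four equal round cork mats, 76 mm across and 4 mm thick, fixed in a single row about 90 mm apart on the grey tray; which of the four names lies where in the row changes. This point is the centre of its top face, 8 mm above the table; z up.
- lamp_center (a point): Unlit spirit lamp: squat clear glass base 68 mm across, brass collar, steel snuffer cap, 84 mm tall, loose on the table off one end of the row of mats (either end; about 105 mm from the nearest mat's centre). A stack of four clear dishes, 60 mm across and 57 mm high, stands off the other end. This point is on its axis half-way up, 42 mm above the table.
- tray: Flat grey plastic slab, 100 x 370 x 4 mm, fixed to the table, under the four mats. Origin at the centre of its underside; y runs along the row of mats, x across it, z up.
Not all that is in view belongs to the job. What is shaped like the part that bears flask_y_center but blue is not meant.

How it is judged:
By the outcome, as a careful person would: the job done as asked, in the order asked, and still so for the second after the job is handed in, with the robot touching nothing.
It also fails if it takes over 99 s, if anything falls off the work surface, if the arm or the gripper's body presses on something with over 40 N, if the wrist force passes 120 N, or if a joint passes its speed limit or range.

ROBOT

A 7-joint arm with a two-finger parallel gripper is mounted at the origin on the work surface. World frame = base frame: x ahead of the robot, y to its left, z up, the work surface at z = 0. Lengths are in mm, angles in rad, forces in N, time in s.
With the tool pointing down it reaches from about 400 to 750 mm from the base axis. Payload 19.5 kg.
Tool frame: the origin (TCP) lies between the finger pads; the fingertips stand 14 mm ahead of it and the grasp point (between the pads) lies 5 mm behind it (ctrl.tips_ahead is the distance from the TCP to the fingertips, in mm); z points along the fingers, y is the direction in which the jaws open and shut (so a half turn about z gives the same grasp; the last joint's range is limited). The gripper opens to 85 mm and grips with 20 to 120 N. Pads are 22 mm wide; open, the fingers measure 114 mm over their backs; the gripper's body (76 mm by 85 mm) begins 54 mm behind the grasp point. The pads swing forward as they close: fully open they stand 13 mm farther back than shut.
Start: joints at [1.231, 0.707, -0.028, 1.485, 0.022, 0.951, -0.075], TCP at [168.709, -549.667, 245.268] pointing down, gripper open.
Joint ranges: [-2.71, 2.71], [-0.32, 2.16], [-1.57, 1.52], [0, 2.45], [-1.46, 4.6], [0, 2.02], [-2.83, 2.83]. Speed limits (rad/s): [1.89, 1.89, 2.57, 2.57, 3.01, 3.01, 3.01].

INTERFACE

Orientations are given as a 3x3 rotation matrix whose columns are the frame's x, y, z axes.
In Python, from bench import ctrl gives the robot as it stands. Calls block until the motion is done:
- ctrl.move_ptp(position, orientation): joint-space move of the TCP to a pose.
- ctrl.line_to(position, rotation=None, rate=150, force_limit=None): straight line of the TCP; rotation=None keeps the orientation; rate is the mean speed in mm/s. With force_limit (N) it stops when the force on the tool has changed by that much, and returns True; else False.
- ctrl.movej(angles): joint-space move.
- ctrl.release() and ctrl.grab(f_grip=None): open the fingers fully, or close them until they stop; f_grip is the grip in N (None keeps the last).
- ctrl.dwell(seconds).
- ctrl.solve_ik(position, orientation): joint angles nearest the present ones, or None.
- ctrl.read_state(): the state.
- ctrl.snapshot(name): name is "scene" or "top" or "wrist"; returns the picture (400x640x3 uint8, blue, green, red); there is no depth.
- ctrl.camera_model(name): a dict with "fovy" (degrees; the focal length in pixels is half the picture's height over the tangent of half this angle, whatever the lens; pixels are square), "cx", "cy" (the principal point, pixels), "R" (3x3) and "t" (3): a world point X has camera coordinates R X + t. Camera axes: x right, y down, z forward; pixel columns grow to the right and rows downward; lengths in mm; the calibration is good to about 2 mm. A picture is of the moment at which its call begins: read the wrist's pose just before it. camera_model takes no time and is no camera call; for the wrist camera it gives the pose at the moment of the call.
A pose or a line that the arm cannot do raises ctrl.IKError and nothing moves.
- ctrl.sign_off(): hands the job in, once; it reports no verdict.
Trained networks look in the newest picture that a camera, given by its name, has taken for a name from the list of things; names that differ only in an ending like _2 or _b are one class to them, and where a whole thing is asked for, a point or a joint stands for the part that bears it (a point fixed in the world has none). Each returns a list of dicts, best first, with "p" (0 to 1); they miss things now and then, are a little off and sometimes report something else, mostly with a low value. They report only what shows in the picture. A call takes as long as a camera call. They do not tell look-alikes from the thing itself.
- ctrl.search_frame(camera, target): "extent" ([left, top, right, bottom] in pixels, round what is visible of it).
The state is a dict: "time": time; "qpos": joint angles; "dq": joint speeds; "joint_efforts": joint torques, N m; "eef_pos": TCP position; "orientation": TCP orientation; "ft_force": force on the tool from outside, world axes, zero at the start; "wrist_torque": the same for the moment, N m; "finger_gap": finger opening in mm.
Only numpy, scipy, OpenCV 4.12 (cv2) and the standard library are available. Lean on these libraries where they do the work, as an engineer would, in place of code of your own. Each camera call takes 0.05 s, during which the arm holds its last target.

## Working session

There is one attempt and no reset: what is moved stays moved. The work goes in short steps, each a Python script; the robot and the scene stay as the last script left them, time stands still between calls to the robot, and variables do not carry over. Pictures are saved under pics/ and viewed, and the job is handed in when it is done.

```bash
ls; mkdir -p pics; python3 - <<'E'
from bench import ctrl
import cv2
for n in ("scene","top","wrist"):
    im=ctrl.snapshot(n); cv2.imwrite(f"pics/{n}0.png",im)
    m=ctrl.camera_model(n); print(n,m)
    if n!="wrist":
        for t in ["flask_w_center","flask_x_center","flask_y_center","flask_z_center","mat_a_top","lamp_center","tray"]:
            print(t,[( [int(v) for v in d["extent"]],round(d["p"],2)) for d in ctrl.search_frame(n,t)])
print(ctrl.read_state())
E
```

```text
pics
scene {'fovy': 48.516919424229584, 'cx': 317.9871381960904, 'cy': 194.82890996702287, 'R': array([[ 0.11486898,  0.99335362, -0.00732792],
       [ 0.57219304, -0.07219349, -0.81693526],
       [-0.81203463,  0.08964754, -0.57668283]]), 't': array([ -87.10233995, -216.74175055, 1443.16552702])}
flask_w_center [([157, 185, 177, 224], 0.68), ([238, 218, 408, 276], 0.68)]
flask_x_center [([329, 169, 352, 212], 0.66)]
flask_y_center [([411, 156, 436, 209], 0.87), ([457, 159, 487, 213], 0.75), ([460, 181, 495, 241], 0.68)]
flask_z_center []
mat_a_top [([324, 225, 357, 249], 0.64)]
lamp_center [([409, 199, 441, 236], 0.84), ([236, 217, 405, 274], 0.46)]
tray [([237, 217, 408, 277], 0.92)]
top {'fovy': 50.853426543718754, 'cx': 319.655544719331, 'cy': 200.21619514751168, 'R': array([[ 0.01769775, -0.99921986,  0.03530512],
       [-0.98460984, -0.02355761, -0.17317188],
       [ 0.17386849, -0.03169701, -0.98425863]]), 't': array([ 13.27213963, 532.11456684, 883.28668126])}
flask_w_center [([465, 246, 491, 263], 0.9), ([174, 222, 214, 250], 0.73)]
flask_x_center [([278, 231, 299, 258],
[... 693 characters left out ...]
, -0.07547502]), 'dq': array([ 0.00179626, -0.0003786 ,  0.00105521, -0.00079776, -0.00012268,
       -0.00133427,  0.00180898]), 'joint_efforts': array([-1.55120073e-03, -8.82951736e+01,  1.23333905e+00, -2.36377752e+01,
        1.69497711e-02,  1.70327115e-03,  6.49123695e-05]), 'eef_pos': array([ 168.70639314, -549.67343195,  245.26858426]), 'orientation': array([[ 9.55990850e-01,  2.93396480e-01, -5.70993175e-06],
       [ 2.93396479e-01, -9.55990846e-01,  9.47928298e-05],
       [ 2.23532401e-05, -9.22963519e-05, -9.99999995e-01]]), 'ft_force': array([ 0.31779074, -0.17050994,  0.47747168]), 'wrist_torque': array([-0.02473303,  0.008659  ,  0.04265556]), 'finger_gap': 85.52723339122525}
```

```bash
python3 - <<'E'
import cv2
for n in("scene","top"):
    a=cv2.imread(f"pics/{n}0.png"); c=a[130:300,100:520]
    if n=="top": c=a[130:300,80:520]
    cv2.imwrite(f"pics/{n}0c.png",cv2.resize(c,None,fx=1.8,fy=1.8,interpolation=cv2.INTER_CUBIC))
E
```

```text
(no output)
```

View pics/scene0.png

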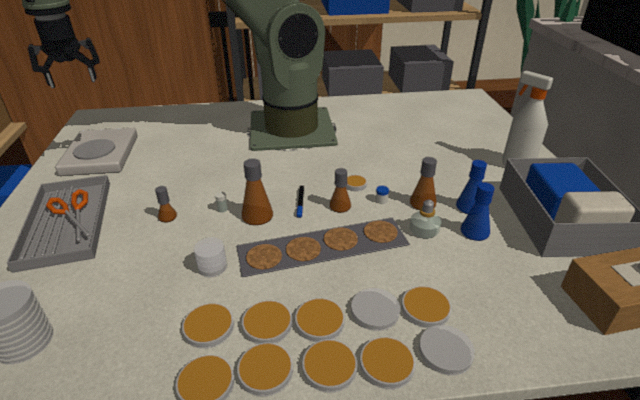

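View pics/top0.png

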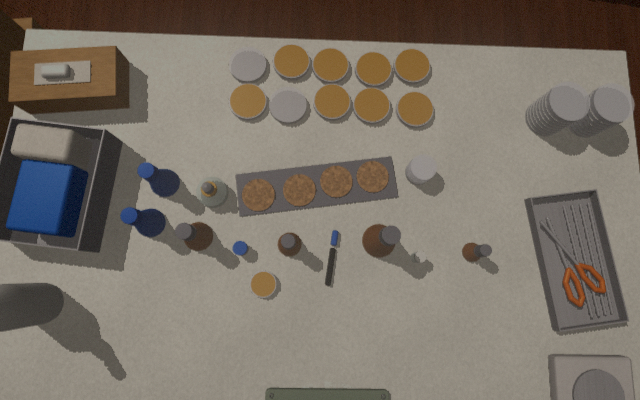

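```bash
sleep 1
```

```text
(no output)
```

View pics/scene0c.png

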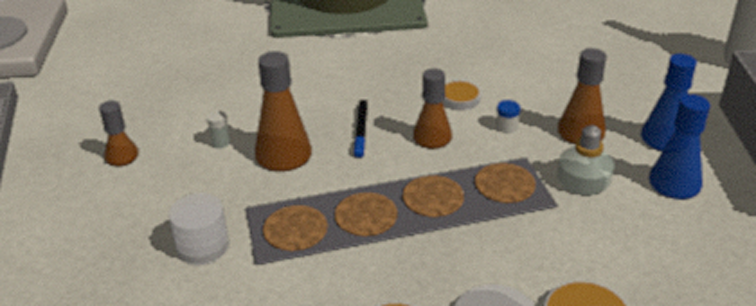

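View pics/top0c.png

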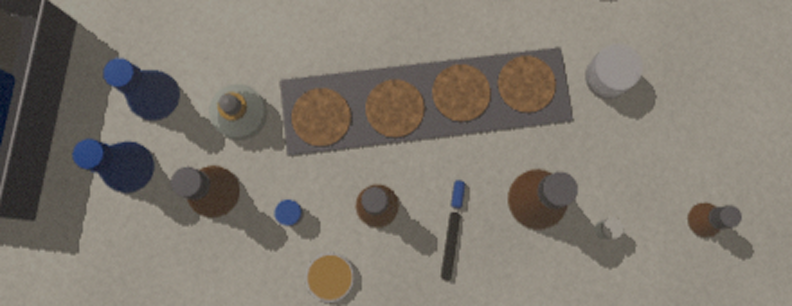

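```bash
cat > h.py <<'E'
import numpy as np, cv2
from scipy.optimize import minimize, least_squares
def K(m):
    f=200/np.tan(np.radians(m["fovy"])/2); return f
def proj(m,X):
    c=np.atleast_2d(X)@m["R"].T+m["t"]; f=K(m)
    return np.c_[m["cx"]+f*c[:,0]/c[:,2], m["cy"]+f*c[:,1]/c[:,2]]
def back(m,uv,z):
    d=m["R"].T@np.array([(uv[0]-m["cx"])/K(m),(uv[1]-m["cy"])/K(m),1]); o=-m["R"].T@m["t"]
    return (o+d*(z-o[2])/d[2])
a=np.linspace(0,2*np.pi,48,endpoint=False); C=np.c_[np.cos(a),np.sin(a)]
def ring(x,y,z,r): return np.c_[x+r*C[:,0],y+r*C[:,1],np.full(48,z)]
SZ=dict(w=(44,84,26),x=(54,104,30),y=(65,126,34),z=(76,150,38))
E
python3 - <<'E'
from bench import ctrl
from h import *
for n in("top","scene"):
    im=cv2.imread(f"pics/{n}0.png"); m=ctrl.camera_model(n)
    hsv=cv2.cvtColor(im,cv2.COLOR_BGR2HSV)
    mask=((hsv[...,1]>95)&(hsv[...,0]<25)).astype(np.uint8)*255
    cv2.imwrite(f"pics/mask_{n}.png",mask)
    k,l,st,ce=cv2.connectedComponentsWithStats(mask)
    for i in range(1,k):
        if st[i,4]>60 and 140<ce[i][1]<290:
            print(n,st[i],ce[i].round(1),back(m,ce[i],8).round(1), hsv[l==i].mean(0).round())
    for t in "wxyz":pass
E
```

```text
top [357 161  32  31 766] [372.3 176.3] [598.2 -98.8   8. ] [ 15. 116. 120.]
top [320 166  32  31 781] [335.8 181.1] [584.4 -13.7   8. ] [ 15. 117. 120.]
top [283 175  33  31 798] [298.9 189.9] [561.5  71.4   8. ] [ 15. 117. 120.]
top [242 179  33  32 806] [257.9 194.7] [548.  165.1   8. ] [ 15. 115. 120.]
top [201 182  16  15  72] [209.7 190.4] [555.3 275.3   8. ] [ 18. 121. 117.]
top [192 222  19  10  67] [200.2 225.3] [474.5 291.6   8. ] [ 13. 107.  74.]
top [363 225  23  30 404] [372.1 238.5] [453.  -97.9   8. ] [ 13. 116.  86.]
top [185 234  22  16 127] [197.  242.5] [435.7 296.1   8. ] [ 14. 102.  67.]
top [278 236  19  19  80] [283.7 247.8] [427.8 102.2   8. ] [ 13. 107.  83.]
top [463 243  13  18 165] [468.7 250.7] [ 429.7 -319.3    8. ] [ 13. 116.  91.]
top [574 263  32  31 432] [591.  277.3] [ 374.7 -599.1    8. ] [ 11. 181. 124.]
top [562 267  24  40 464] [573.  287.4] [ 351.5 -555.3    8. ] [ 11. 175. 127.]
top [251 272  24  24 462] [262.7 283.6] [348.  145.9   8. ] [ 18. 136. 141.]
scene [347 175  19  11 173] [355.6 180.3] [341.7 148.4   8. ] [ 18. 177. 149.]
scene [410 176  27  41 641] [423.6 194.9] [429.2 305.9   8. ] [ 14. 178.  90.]
scene [ 242  179   31   46 1047] [255.8 204.1] [ 415.6 -114.1    8. ] [ 14. 185.  98.]
scene [330 187  21  26 405] [340.  200.2] [425.3  93.6   8. ] [ 14. 184.  95.]
scene [ 71 189  17  21 247] [ 79.  198.8] [ 337.6 -555.6    8. ] [ 11. 204. 143.]
scene [ 46 197  23  18 250] [ 56.8 205.3] [ 359.4 -601.3    8. ] [ 11. 205. 141.]
scene [158 203  19  19 261] [166.4 213.1] [ 425.3 -327.3    8. ] [ 14. 187. 101.]
scene [364 221  33  22 582] [380.2 231.2] [554.7 165.2   8. ] [ 15. 142. 126.]
scene [324 228  34  23 613] [340.3 238.5] [568.3  71.8   8. ] [ 15. 142. 126.]
scene [286 237  35  24 670] [302.9 248.6] [591.1 -13.4   8. ] [ 15. 142. 126.]
scene [246 244  36  25 709] [263.5 256.2] [604.6 -98.3   8. ] [ 15. 142. 126.]
```

```bash
python3 - <<'E'
from h import *
for n,b in(("top",(100,150,520,290)),("scene",(140,140,500,290))):
    im=cv2.imread(f"pics/mask_{n}.png")[b[1]:b[3],b[0]:b[2]]
    cv2.imwrite(f"pics/mask_{n}c.png",cv2.resize(im,None,fx=1.9,fy=1.9))
E
```

```text
(no output)
```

View pics/mask_topc.png

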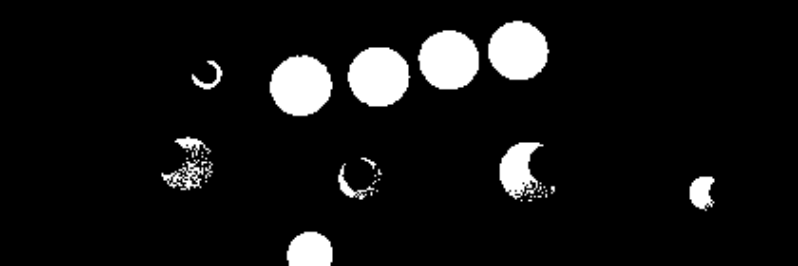

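View pics/mask_scenec.png

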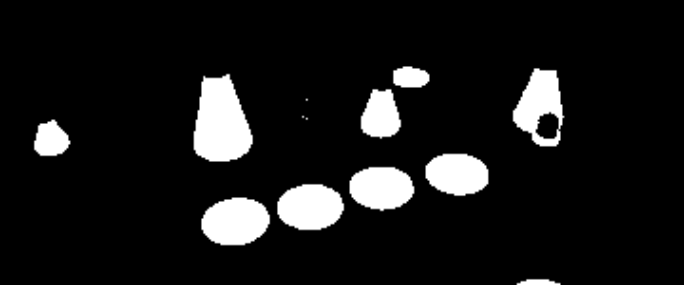

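```bash
cat >> h.py <<'E'
def fl_pts(s,x,y,z0=0):
    b,H,c=SZ[s]; return np.r_[ring(x,y,z0,b/2),ring(x,y,z0+H-38,c/2),ring(x,y,z0+H,c/2)]
def bbox(m,P):
    p=proj(m,P); return np.r_[p.min(0),p.max(0)]
E
python3 - <<'E'
from bench import ctrl
from h import *
ob={"scene":dict(w=[157,186,177,222],x=[329,169,352,212],y=[411,157,438,None],z=[241,160,274,224]),
"top":dict(w=[463,243,491,262],x=[278,232,302,256],y=[176,222,214,251],z=[362,224,401,257])}
for s in "wxyz":
  for n in ob:
    m=ctrl.camera_model(n); o=ob[n][s]
    def r(p):
        return [bi-oi for bi,oi in zip(bbox(m,fl_pts(s,*p)),o) if oi is not None]
    q=least_squares(r,[440,0]); print(s,n,q.x.round(1),np.round(q.fun,1))
for n in ob:
    m=ctrl.camera_model(n); print(n,-m["R"].T@m["t"])
m=ctrl.camera_model("wrist"); st=ctrl.read_state()
R=st["orientation"]; print("cam in tool", R.T@(-m["R"].T@m["t"]-st["eef_pos"]), (m["R"]@R).round(3))
E
```

```text
w scene [ 431.4 -321.9] [-1.3 -1.   1.4  0.8]
w top [ 426.2 -327.2] [-1.6 -0.1  1.5  0.1]
x scene [441.5  92.4] [ 0.5 -1.5 -0.5  1.4]
x top [437.3  88.5] [ 0.1  0.1 -0.1 -0.1]
y scene [458.5 298.2] [-0.5 -0.   0.5]
y top [450.2 292.3] [-0.4  0.1  0.5 -0.2]
z scene [ 453.1 -110.8] [ 0.6 -2.2 -0.6  1.9]
z top [ 449.6 -113.2] [-0.3 -0.1  0.2  0.1]
scene [1305.92386116  -58.50015515  654.54651716]
top [370.11463416  53.79468205 961.0612431 ]
cam in tool [  79.59569388   -0.56865537 -128.10262469] [[-0.     1.    -0.001]
 [-0.951 -0.    -0.31 ]
 [-0.31   0.001  0.951]]
```

```bash
python3 - <<'E'
import cv2
a=cv2.imread("pics/top0.png")[210:270,160:500];cv2.imwrite("pics/t1.png",cv2.resize(a,None,fx=2.35,fy=2.35,interpolation=cv2.INTER_CUBIC))
E
```

```text
(no output)
```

View pics/t1.png

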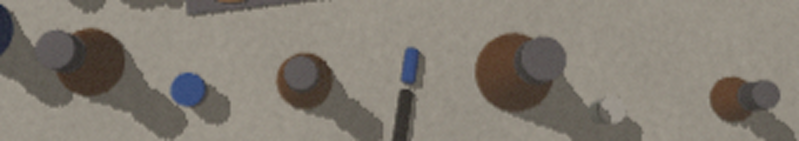

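View pics/wrist0.png

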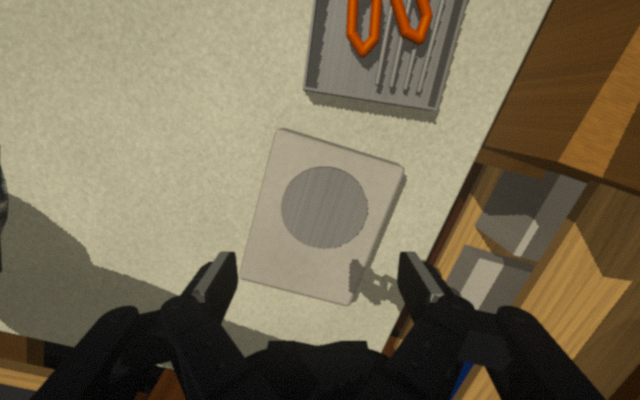

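```bash
cat >> h.py <<'E'
ux=np.array([0.983,0.186,0]);ux/=np.linalg.norm(ux)
def ori(yax):
    y=np.array(yax,float); y/=np.linalg.norm(y); z=np.array([0,0,-1.]); return np.c_[np.cross(y,z),y,z]
E
python3 - <<'E'
from bench import ctrl
from h import *
for sgn in(1,-1):
    print(sgn, ori(sgn*ux)[:,0])
    for p in [(490,-20,330),(451,-112,130),(451,-112,250),(601,-99,138),(601,-99,250),(454,295,106),(454,295,260),(588,-14,114),(588,-14,260),(440,90,84),(565,71,92),(429,-325,64),(429,-325,240),(551,165,72),(551,165,240)]:
        q=ctrl.solve_ik(np.array(p,float),ori(sgn*ux)); print(p,None if q is None else np.round(q,2))
E
```

```text
1 [-0.18591775  0.98256531  0.        ]
(490, -20, 330) [ 0.22  0.5  -0.42  1.62  0.22  1.06 -0.07]
(451, -112, 130) [ 0.31  0.76 -0.25  2.    0.41  0.43 -0.06]
(451, -112, 250) [ 0.4   0.56 -0.37  1.85  0.28  0.78  0.06]
(601, -99, 138) [ 0.25  0.9  -0.3   1.47  0.32  0.82  0.02]
(601, -99, 250) [ 0.28  0.77 -0.36  1.34  0.28  1.08  0.07]
(454, 295, 106) [-0.79  0.89  0.3   1.76 -0.45  0.56 -0.03]
(454, 295, 260) [-0.44  0.65 -0.36  1.58  0.27  0.96 -0.7 ]
(588, -14, 114) [ 0.11  0.91 -0.29  1.57  0.35  0.71 -0.15]
(588, -14, 260) [ 0.14  0.73 -0.36  1.4   0.27  1.06 -0.08]
(440, 90, 84) [-0.24  0.83 -0.06  2.09  0.2   0.22 -0.29]
(565, 71, 92) [-0.08  0.92 -0.2   1.66  0.28  0.6  -0.25]
(429, -325, 64) [ 0.68  0.93 -0.18  1.78  0.33  0.45  0.46]
(429, -325, 240) [ 0.79  0.67 -0.38  1.62  0.3   0.9   0.49]
(551, 165, 72) [-0.28  0.95 -0.13  1.64  0.2   0.56 -0.34]
(551, 165, 240) [-0.18  0.73 -0.33  1.49  0.27  0.97 -0.4 ]
-1 [ 0.18591775 -0.98256531  0.        ]
(490, -20, 330) [-0.34  0.53  0.56  1.64 -0.31  1.06 -2.64]
(451, -112, 130) [-0.06  0.8   0.44  2.02 -0.72  0.48 -2.04]
(451, -112, 250) [-0.16  0.61  0.59  1.87 -0.46  0.8  -2.28]
(601, -99, 138) [-0.15  0.97  0.6   1.48 -0.64  0.89 -2.3 ]
(601, -99, 250) [-0.15  0.83  0.6   1.35 -0.48  1.11 -2.44]
(454, 295, 106) [-1.04  1.05  0.88  1.77 -1.06  0.88 -2.61]
(454, 295, 260) [-0.06  0.93 -1.35  1.57  0.92  1.39  1.84]
(588, -14, 114) [-0.32  0.99  0.62  1.59 -0.73  0.81 -2.34]
(588, -14, 260) [-0.31  0.78  0.61  1.42 -0.47  1.08 -2.57]
(440, 90, 84) [-0.43  0.86  0.28  2.1  -0.82  0.29 -2.4 ]
(565, 71, 92) [-0.48  1.01  0.63  1.67 -0.83  0.75 -2.39]
(429, -325, 64) [ 0.41  0.97  0.35  1.79 -0.64  0.5  -1.76]
(429, -325, 240) [ 0.32  0.72  0.53  1.64 -0.44  0.91 -1.94]
(551, 165, 72) [-0.62  1.04  0.58  1.66 -0.81  0.71 -2.58]
(551, 165, 240) [-0.67  0.81  0.7   1.5  -0.58  1.04 -2.78]
```

```bash
cat >> h.py <<'E'
import pickle
def look(ctrl,tag,n="wrist"):
    m=ctrl.camera_model(n); im=ctrl.snapshot(n); cv2.imwrite(f"pics/{tag}.png",im); pickle.dump(m,open(f"pics/{tag}.pkl","wb")); return m,im
E
python3 - <<'E'
from bench import ctrl
from h import *
t=ctrl.read_state()["time"]
ctrl.move_ptp(np.array([500,50.,330]),ori(ux)); ctrl.dwell(0.3)
look(ctrl,"ov1"); print(t,ctrl.read_state()["time"])
E
```

```text
0.85 3.65
```

View pics/ov1.png

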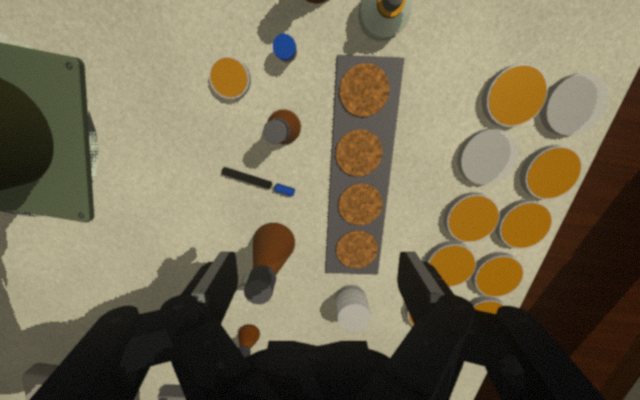

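```bash
cat >> h.py <<'E'
def amber(im,lo=95):
    hsv=cv2.cvtColor(im,cv2.COLOR_BGR2HSV)
    m=((hsv[...,1]>lo)&(hsv[...,0]<25)).astype(np.uint8)*255
    return cv2.morphologyEx(m,cv2.MORPH_OPEN,np.ones((2,2)))
def hullcent(m,P):
    h=cv2.convexHull(proj(m,P).astype(np.float32)); M=cv2.moments(h); return np.array([M["m10"],M["m01"]])/M["m00"]
def fitc(m,uv,fn,x0):
    return least_squares(lambda p:hullcent(m,fn(*p))-uv,x0).x
E
python3 - <<'E'
from bench import ctrl
from h import *
for tag in("ov1","top","scene"):
    if tag=="ov1": im=cv2.imread("pics/ov1.png"); m=pickle.load(open("pics/ov1.pkl","rb"))
    else: im=cv2.imread(f"pics/{tag}0.png"); m=ctrl.camera_model(tag)
    k,l,st,ce=cv2.connectedComponentsWithStats(amber(im))
    for i in range(1,k):
        if st[i,4]>60:
            c,_=max([(c,cv2.contourArea(c)) for c in cv2.findContours((l==i).astype(np.uint8),0,1)[0]],key=lambda t:t[1])
            M=cv2.moments(c)
            if M["m00"]<100: continue
            uv=np.array([M["m10"],M["m01"]])/M["m00"]
            p=fitc(m,uv,lambda x,y:ring(x,y,8,38),[550,0])
            e=bbox(m,ring(*p,8,38)); 
            if abs((e[2]-e[0])-(st[i,2]))<4 and 500<p[0]<640: print(tag,p.round(1), (e[2:]-e[:2]).round(1),st[i,2:4])
m=pickle.load(open("pics/ov1.pkl","rb")); im=cv2.imread("pics/ov1.png")
for s,p in (("x",(437,89)),("x",(441,92)),("z",(449.6,-113)),("z",(453,-111))):
    q=cv2.convexHull(proj(m,fl_pts(s,*p)).astype(np.int32)); cv2.polylines(im,[q],True,(0,255,0) if p[0] in(437,449.6) else (255,0,0),1)
cv2.imwrite("pics/ov1a.png",cv2.resize(im[40:330,180:430],None,fx=2,fy=2))
E
```

```text
ov1 [584.4   0. ] [44.9 42.6] [48 48]
ov1 [584.4   0. ] [44.9 42.6] [45 43]
ov1 [584.4   0. ] [44.9 42.6] [42 38]
top [596.2   0. ] [32.6 31.8] [32 31]
top [584.4   0. ] [32.7 32. ] [32 31]
top [558.6   0. ] [32.8 32.3] [32 31]
top [550.   0.] [32.9 32.4] [33 32]
scene [584.4   0. ] [35.  23.5] [33 22]
scene [584.4   0. ] [35.  23.5] [34 23]
scene [584.4   0. ] [35.  23.5] [35 24]
scene [550.   0.] [34.  22.2] [36 25]
```

View pics/ov1a.png

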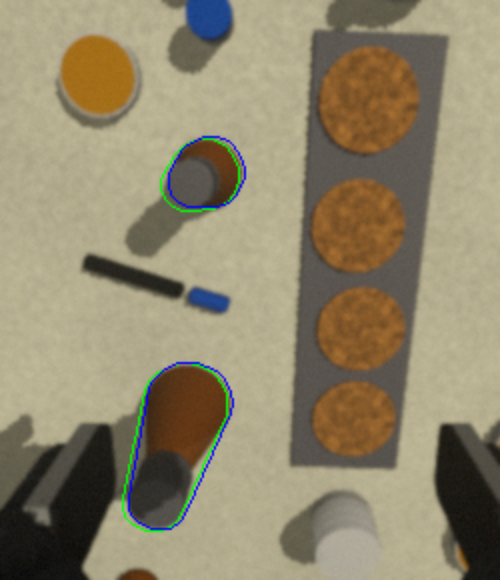

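```bash
cat >> h.py <<'E'
def fitc(m,uv,fn,x0,z=8):
    p=np.array(x0,float)
    for _ in range(20): p=p+(back(m,uv,z)-back(m,hullcent(m,fn(*p)),z))[:2]
    return p
def mats(im,m,zt=8,r=38):
    out=[]
    for c in cv2.findContours(amber(im),0,1)[0]:
        if cv2.contourArea(c)<100: continue
        (uv,ax,an)=cv2.fitEllipse(c)
        p=fitc(m,np.array(uv),lambda x,y:ring(x,y,zt,r),[550,0.],zt)
        h=cv2.fitEllipse(proj(m,ring(*p,zt,r)).astype(np.float32))
        if abs(h[1][0]-ax[0])<3 and abs(h[1][1]-ax[1])<3 and 520<p[0]<630: out.append(p)
    return np.array(out)
E
python3 - <<'E'
from bench import ctrl
from h import *
for tag in("ov1","top","scene"):
    if tag=="ov1": im=cv2.imread("pics/ov1.png"); m=pickle.load(open("pics/ov1.pkl","rb"))
    else: im=cv2.imread(f"pics/{tag}0.png"); m=ctrl.camera_model(tag)
    M=mats(im,m); M=M[np.argsort(M[:,1])]; print(tag,M.round(1).tolist(),np.linalg.norm(np.diff(M,axis=0),axis=1).round(1))
E
```

```text
ov1 [[602.5, -98.5], [588.5, -13.8], [565.7, 71.4], [551.8, 165.0]] [85.8 88.2 94.6]
top [[596.1, -101.2], [582.3, -16.1], [559.4, 69.1], [545.9, 162.6]] [86.2 88.2 94.5]
scene [[606.7, -96.1], [593.3, -11.4], [570.8, 73.7], [557.2, 166.7]] [85.7 88.  94.1]
```

```bash
python3 - <<'E'
from bench import ctrl
from h import *
ctrl.line_to(np.array([451,-92.,290]),rate=250); ctrl.dwell(0.2)
m,im=look(ctrl,"z1"); print(ctrl.read_state()["time"])
for s,p in (("z",(451.3,-112)),("w",(428.8,-324.5))):
    q=cv2.convexHull(proj(m,fl_pts(s,*p)).astype(np.int32)); cv2.polylines(im,[q],True,(0,255,0),1)
    b,H,c=SZ[s]; cv2.polylines(im,[proj(m,ring(*p,H,c/2)).astype(np.int32)],True,(255,0,0),1)
cv2.imwrite("pics/z1a.png",im)
E
```

```text
4.675
```

View pics/z1a.png

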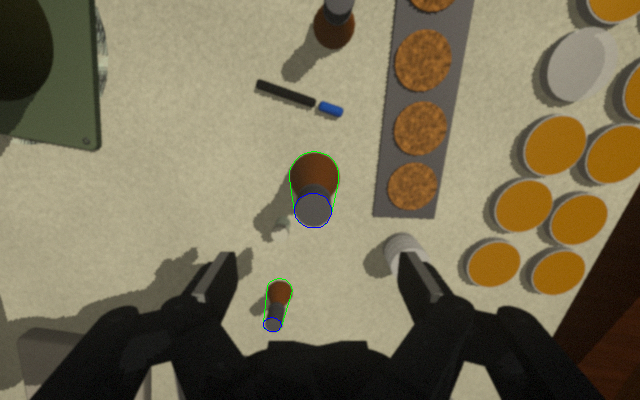

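```bash
cat >> h.py <<'E'
def pick(ctrl,s,p,lift,f=50):
    H=SZ[s][1]; z=H-19.
    st=ctrl.read_state()["eef_pos"]
    ctrl.line_to(np.array([p[0],p[1],max(H+30,st[2])]),rotation=ori(ux),rate=250)
    ctrl.line_to(np.array([p[0],p[1],H+25.]),rate=200)
    ctrl.line_to(np.array([p[0],p[1],z]),rate=80)
    ctrl.grab(f_grip=f); st=ctrl.read_state(); print("gap",round(st["finger_gap"],1),"ft",st["ft_force"].round(1),st["eef_pos"].round(1))
    ctrl.line_to(np.array([p[0],p[1],z+lift]),rate=120)
    st=ctrl.read_state(); print("lifted gap",round(st["finger_gap"],1),"ft",st["ft_force"].round(1),"t",round(st["time"],1))
def place_down(ctrl,s,p):
    z=SZ[s][1]-19.
    ctrl.line_to(np.array([p[0],p[1],z+16]),rate=100); ctrl.dwell(.15)
    hit=ctrl.line_to(np.array([p[0],p[1],z+4]),rate=15,force_limit=4)
    st=ctrl.read_state(); print("hit",hit,st["eef_pos"].round(1),"expected z",z+8,"ft",st["ft_force"].round(1),"t",round(st["time"],1))
def let_go(ctrl):
    ctrl.release(); p=ctrl.read_state()["eef_pos"].copy(); ctrl.dwell(.15); p[2]+=70; ctrl.line_to(p,rate=150)
E
python3 - <<'E'
from bench import ctrl
from h import *
im=cv2.imread("pics/z1.png"); m=pickle.load(open("pics/z1.pkl","rb"))
M=mats(im,m); print(M.round(1).tolist())
pick(ctrl,"z",(451.3,-112),45)
ctrl.line_to(np.array([602.5,-98.5,131+45]),rate=180); ctrl.dwell(.2)
look(ctrl,"z2")
look(ctrl,"z2s","scene"); print(ctrl.read_state()["time"])
E
```

```text
[[601.8, -98.7], [588.0, -14.1], [565.2, 71.1]]
gap 36.8 ft [-2.   1.1  9.9] [ 451.3 -112.1  131.4]
lifted gap 36.8 ft [ 0.1  0.3 -2.3] t 7.4
8.675
```

View pics/z2.png

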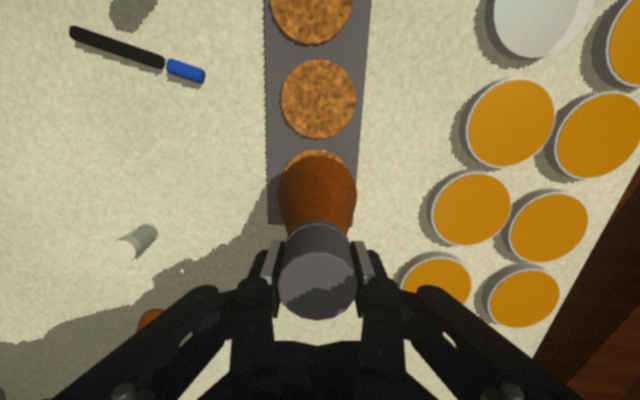

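View pics/z2s.png

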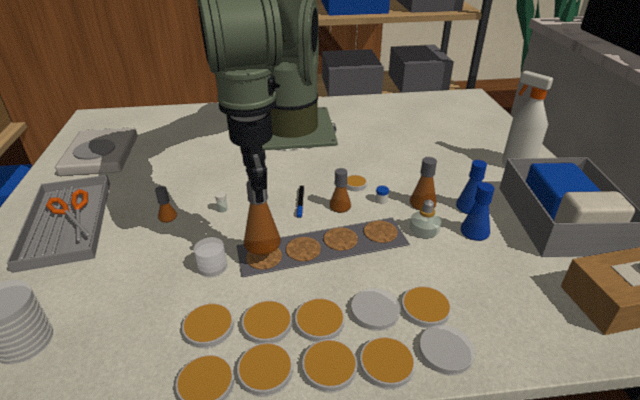

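```bash
python3 - <<'E'
from h import *
im=cv2.imread("pics/z2.png"); m=pickle.load(open("pics/z2.pkl","rb"))
p=(602.5,-98.5)
for r,zz in((38,45),(19,45+150)):
    cv2.polylines(im,[proj(m,ring(*p,zz,r)).astype(np.int32)],True,(0,255,0),1)
for M in [[602,-98.6],[588.2,-14],[565.4,71.2]]:
    cv2.polylines(im,[proj(m,ring(*M,8,38)).astype(np.int32)],True,(255,0,0),1)
cv2.imwrite("pics/z2a.png",cv2.resize(im[0:340,180:460],None,fx=1.75,fy=1.75))
E
```

```text
(no output)
```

View pics/z2a.png

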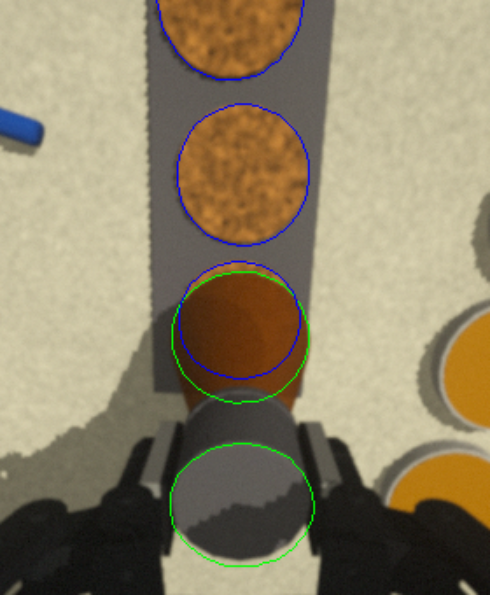

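```bash
python3 - <<'E'
from bench import ctrl
from h import *
place_down(ctrl,"z",(602.3,-98.6))
let_go(ctrl)
ctrl.line_to(np.array([560.,-30,290]),rate=250)
m,im=look(ctrl,"z3"); print(ctrl.read_state()["time"])
for zz,r in((8,38),(158,19)):
    cv2.polylines(im,[proj(m,ring(602.3,-98.6,zz,r)).astype(np.int32)],True,(0,255,0),1)
cv2.imwrite("pics/z3a.png",cv2.resize(im[0:300,180:500],None,fx=1.9,fy=1.9))
look(ctrl,"z3s","scene")
E
```

```text
hit True [602.3 -98.6 139.5] expected z 139.0 ft [-0.8  0.2  8.9] t 9.8
11.775
```

View pics/z3a.png

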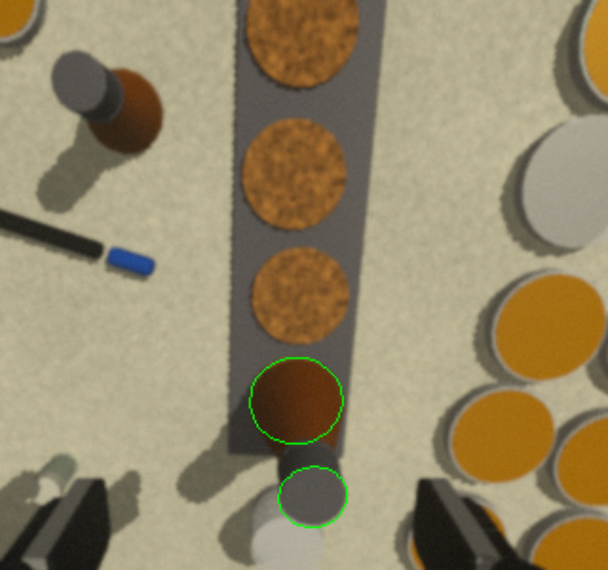

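```bash
python3 - <<'E'
from bench import ctrl
from h import *
ctrl.line_to(np.array([470.,300,290]),rate=300);ctrl.dwell(.2)
m,im=look(ctrl,"y1"); print(ctrl.read_state()["time"])
for s,p in (("y",(454.3,295.3)),("x",(439.4,90.5))):
    q=cv2.convexHull(proj(m,fl_pts(s,*p)).astype(np.int32)); cv2.polylines(im,[q],True,(0,255,0),1)
    b,H,c=SZ[s]; cv2.polylines(im,[proj(m,ring(*p,H,c/2)).astype(np.int32)],True,(255,0,0),1)
cv2.imwrite("pics/y1a.png",im)
print(mats(cv2.imread("pics/y1.png"),m))
E
```

```text
13.3667
[[565.81240163  71.91797276]
 [551.85412684 165.6288485 ]]
```

View pics/y1a.png

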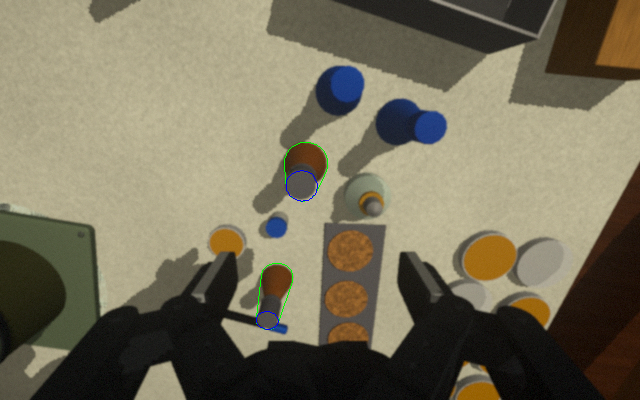

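```bash
python3 - <<'E'
from bench import ctrl
from h import *
pick(ctrl,"y",(454.3,295.3),140)
ctrl.line_to(np.array([588.3,-14,107+140]),rate=180)
ctrl.line_to(np.array([588.3,-14,107+45]),rate=150)
place_down(ctrl,"y",(588.3,-14))
let_go(ctrl)
ctrl.line_to(np.array([500.,70,290]),rate=250); ctrl.dwell(.2)
m,im=look(ctrl,"y3"); print(ctrl.read_state()["time"])
for s,p,z in (("y",(588.3,-14),8),("x",(439.4,90.5),0),("z",(602.3,-98.6),8)):
    q=cv2.convexHull(proj(m,fl_pts(s,*p,z)).astype(np.int32)); cv2.polylines(im,[q],True,(0,255,0),1)
    b,H,c=SZ[s]; cv2.polylines(im,[proj(m,ring(*p,z+H,c/2)).astype(np.int32)],True,(255,0,0),1)
cv2.imwrite("pics/y3a.png",cv2.resize(im[0:330,180:500],None,fx=1.8,fy=1.8))
E
```

```text
gap 33.2 ft [-2.1 -0.5  5.2] [454.1 295.3 107.3]
lifted gap 32.7 ft [ 0.2 -0.5 -1.1] t 17.0
hit True [588.2 -14.  115.2] expected z 115.0 ft [-1.5 -0.3  8.3] t 21.0
23.3417
```

View pics/y3a.png

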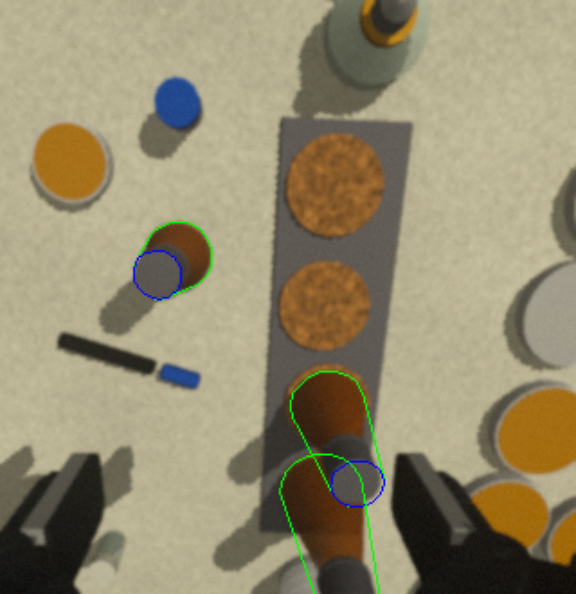

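```bash
python3 - <<'E'
from bench import ctrl
from h import *
pick(ctrl,"x",(439.6,90.7),50)
ctrl.line_to(np.array([565.6,71.4,85+50]),rate=150)
place_down(ctrl,"x",(565.6,71.4))
let_go(ctrl)
p=ctrl.read_state()["eef_pos"]; ctrl.line_to(np.array([p[0],p[1],290]),rate=200)
ctrl.line_to(np.array([440.,-310,290]),rate=300); ctrl.dwell(.2)
m,im=look(ctrl,"w1"); print(ctrl.read_state()["time"])
for s,p,z in (("w",(428.8,-324.5),0),):
    q=cv2.convexHull(proj(m,fl_pts(s,*p,z)).astype(np.int32)); cv2.polylines(im,[q],True,(0,255,0),1)
    b,H,c=SZ[s]; cv2.polylines(im,[proj(m,ring(*p,z+H,c/2)).astype(np.int32)],True,(255,0,0),1)
cv2.imwrite("pics/w1a.png",im)
look(ctrl,"w1s","scene")
E
```

```text
gap 28.7 ft [-1.4  0.   5.8] [439.6  90.7  85.2]
lifted gap 28.7 ft [-0.1  0.2 -2.5] t 26.5
hit True [565.6  71.4  93.3] expected z 93.0 ft [-1.8 -0.5  7.7] t 28.7
32.5917
```

View pics/w1a.png

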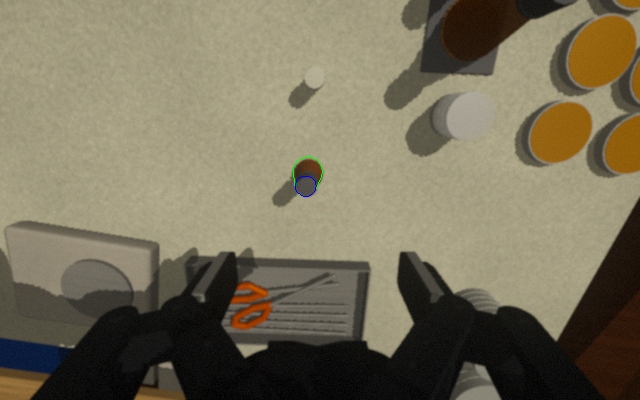

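View pics/w1s.png

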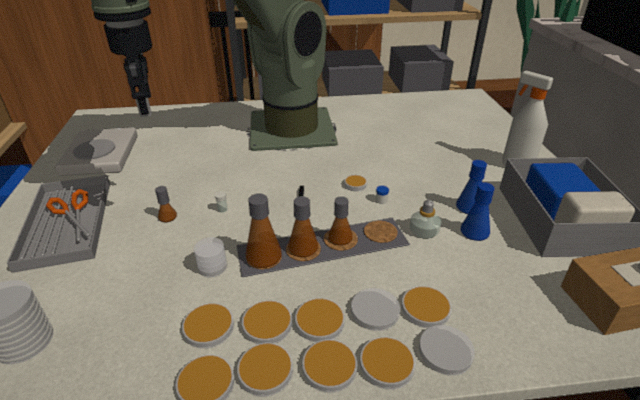

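```bash
python3 - <<'E'
from bench import ctrl
from h import *
pick(ctrl,"w",(428.8,-324.5),185)
ctrl.line_to(np.array([551.8,165.2,250]),rate=200)
ctrl.line_to(np.array([551.8,165.2,110]),rate=150)
place_down(ctrl,"w",(551.8,165.2))
let_go(ctrl)
p=ctrl.read_state()["eef_pos"]; ctrl.line_to(np.array([p[0],p[1],300]),rate=200)
ctrl.line_to(np.array([480.,130,330]),rate=250); ctrl.dwell(.2)
m,im=look(ctrl,"f1"); print(ctrl.read_state()["time"])
for s,p,z in (("w",(551.8,165.2),8),("x",(565.6,71.4),8),("y",(588.3,-14),8)):
    q=cv2.convexHull(proj(m,fl_pts(s,*p,z)).astype(np.int32)); cv2.polylines(im,[q],True,(0,255,0),1)
cv2.imwrite("pics/f1a.png",cv2.resize(im[0:330,180:500],None,fx=1.8,fy=1.8))
ctrl.line_to(np.array([430.,-200,350]),rate=250)
look(ctrl,"f1s","scene");look(ctrl,"f1t","top")
E
```

```text
gap 25.0 ft [ 0.4 -0.5  5.6] [ 428.9 -324.6   65.2]
lifted gap 24.7 ft [-0.3  0.5 -0.4] t 36.9
hit True [551.9 165.2  73.2] expected z 73.0 ft [-0.5  0.3  8.3] t 41.8
44.8917
```

View pics/f1a.png

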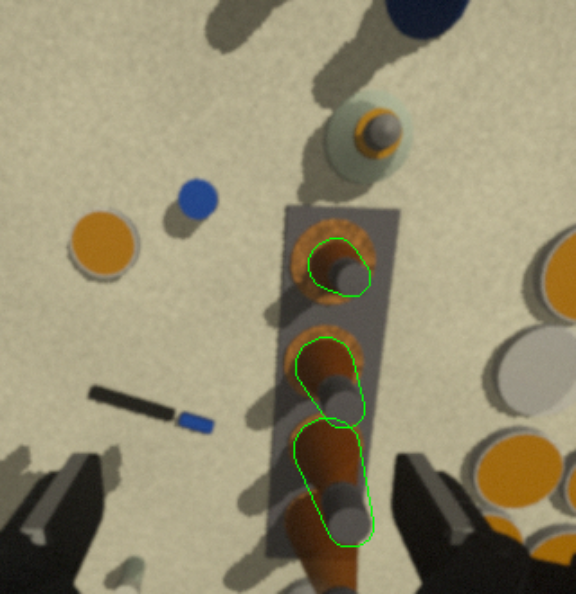

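View pics/f1s.png

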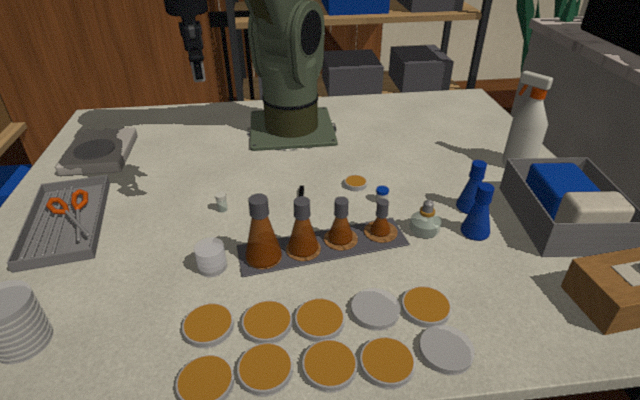

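View pics/f1t.png

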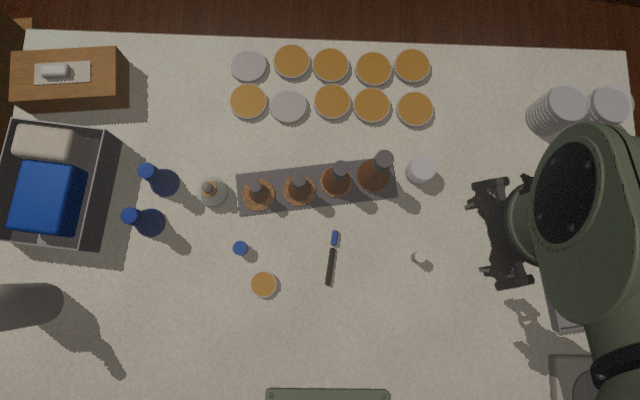

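```bash
python3 - <<'E'
from h import *
a=cv2.imread("pics/f1t.png")[145:220,230:405]; 
b=cv2.imread("pics/f1.png"); m=pickle.load(open("pics/f1.pkl","rb"))
b=cv2.resize(b,None,fx=4,fy=4,interpolation=cv2.INTER_CUBIC)
for p,r in(((551.8,165.2),22),((551.8,165.2),38),((565.6,71.4),27),((565.6,71.4),38),((588.3,-14),32.5),((588.3,-14),38)):
    cv2.polylines(b,[(proj(m,ring(*p,8,r))*4+1.5).astype(np.int32)],True,(0,255,0),1)
cv2.imwrite("pics/f2a.png",cv2.resize(a,None,fx=4.5,fy=4.5,interpolation=cv2.INTER_CUBIC))
cv2.imwrite("pics/f2b.png",b[460:1060,1250:1650])
E
```

```text
(no output)
```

View pics/f2a.png

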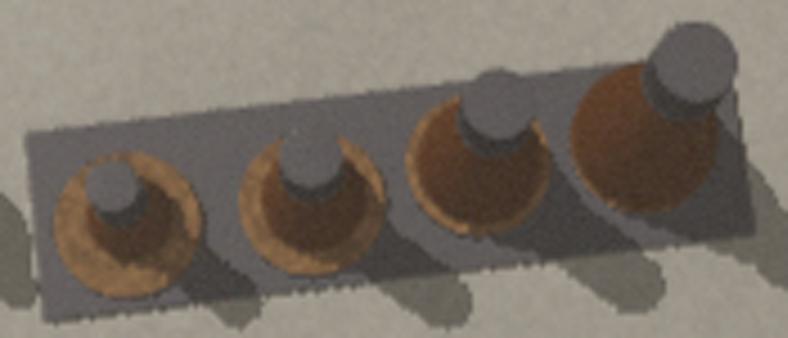

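View pics/f2b.png

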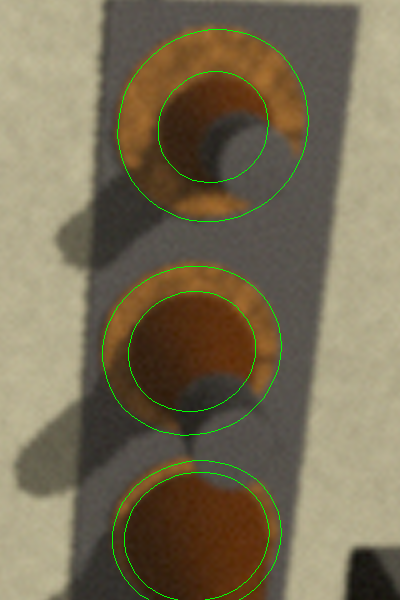

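```bash
python3 - <<'E'
from bench import ctrl
print(ctrl.read_state()["time"], ctrl.search_frame("scene","lamp_center")[:1])
ctrl.sign_off()
E
```

```text
46.475 [{'extent': [409.5, 198.3, 440.9, 238.0], 'p': 0.98}]
the job is handed in; nothing more can be done
```

All four flasks are standing upright on their mats in order of size. The smallest (w) is on the mat at the lamp's end, then x and y, and the largest (z) is at the far end. The job was handed in at about 46 s of the 99 s allowed.

- **Handling:** Each flask was gripped by its cap and lowered until the arm felt contact, always within 0.5 mm of the expected height. It was released only then, and none tipped over.
- **Centring:** The last wrist-camera picture showed w, x and y within about 1–2 mm of their mat centres. For z I relied on a wrist picture taken just after placing it, plus the final top view. Both put it within about 2 mm.
- **Lamp:** It was not touched, and it sits at the same place in the scene picture as at the start. The blue look-alike flasks and the dishes were left alone.
- **Disagreements:** The top and scene cameras differed by about 11 mm in x on the mat positions. The wrist camera fell between them and matched the flasks, so I used it for placing. In the final top view, w looked up to 4 mm off centre. I put that down to its shadow, because the wrist view did not show it.

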